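# Isolate the air manifold and bleed it through the tilted nipple

## Task

Make the microscope table's air manifold safe: first turn the red isolator handle a quarter turn clockwise to its off stop, across the manifold. Then take the hand-held bleed coupler and push it squarely, mouth first, onto the tilted nipple until it snaps over the nipple's two spring balls, and go on pushing until the yellow spring collar is well over half way down. Finish while still gripping the coupler and holding the collar down like that; do not let go or put it down, and leave the things standing round the work where they are.

Things in the scene. Friction and masses are not known exactly. Their poses are not given: they have to be found in the camera images.
- manifold: the air manifold, fixed to the table: a flat aluminium block 200 mm long (its y), 66 mm wide (its x), top face 30 mm above the table, on a dark foot plate. Origin: centre of the underside; z up. The red isolator handle stands at y = +55 mm, the tilted nipple at y = -55 mm; the nipple leans to the block's -x side.
- isolator (a joint): angle of the red isolator handle (rad): 0 = on, bar along the manifold's y; 1.571 = off, bar along its x. Grows clockwise seen from above, about a vertical axis. Stops at both ends; an over-centre spring resists the first half (about 0.08 N m) and past the middle snaps the handle on to the end
- isolator_grip (a point): point on the isolator's axis at the height to grip, 56 mm above the table. The handle is a red bar 62 mm long, 12 mm thick, from 41 to 71 mm above the table, open above. The point turns with it: y along the bar, x across its thickness, z up
- nipple: steel nipple on a tilted 30 mm boss of the manifold. Origin: centre of the boss's top, 44 mm above the table; z outward along the nipple, 25 degrees from vertical towards the manifold's -x; y is the manifold's y. Post 12 mm thick, domed tip at z = 43 mm; two brass spring balls stand out 3.2 mm at z = 25 mm. The yellow collar (25 mm wide) round its foot has its top at z = 15 mm
- collar (a joint): how far the yellow collar is pushed down along the nipple, in m: 0 = up, 0.008 = stop. Its spring resists with 4.4 N at 0, 13 N at the stop. With the coupler seated on it, the coupler's mouth is at nipple z = 15 mm minus this value.
- coupler: loose bleed coupler, 140 g, upright on the table mouth down: steel cylinder 36 mm wide, 46 mm high, then a round blue handle 24.4 mm wide from 46 to 96 mm. Origin: centre of the mouth; z from mouth to handle. Bore 14.4 mm wide, 43 mm deep, funnel mouth 20 mm; its lip snaps over the nipple's balls (about 10 N) once the mouth is below nipple z = 17 mm
- filter_cube: black microscope filter cube with coloured round windows, 47x38x39 mm, a bystander; origin at the centre of its underside
- petri_dish: round clear petri dish with lid, 60 mm wide, 15 mm high, a bystander; origin at the centre of its underside
- objective_can: clear canister with a black screw lid, 45 mm wide, 64 mm high, a bystander; origin at the centre of its underside
- light_source: grey lamp supply, a fixed box at the left rear of the table, about 200 mm deep (x), 160 mm wide (y) and 208 mm high; origin near the centre of its underside. An obstacle to go round or over

How it is judged:
By the outcome, as a careful person would: the job done as asked, in the order asked, and still so for the second after the job is handed in, while the arm keeps its last pose, push and grip.
It also fails if it takes over 54 s, if anything falls off the work surface, if the arm or the gripper's body presses on something with over 40 N, if the wrist force passes 120 N, or if a joint passes its speed limit or range.

## Robot

A 7-joint arm with a two-finger parallel gripper is mounted at the origin on a cart in front of the work surface, level with it; the furniture and walls round the work are solid. World frame = base frame: x ahead of the robot, y to its left, z up, the work surface at z = 0. Lengths are in m, angles in rad, forces in N, time in s.
With the tool pointing down it reaches from about 0.4 to 0.85 m from the base axis. Payload 4.5 kg.
Tool frame: the origin (TCP) lies between the finger pads; the fingertips stand 11 mm ahead of it and the grasp point (between the pads) lies 8 mm behind it (r.nose_length is the distance from the TCP to the fingertips, in m); z points along the fingers, y is the line along which they close (so a half turn about z gives the same grasp; the last joint's range is limited). The gripper opens to 88 mm and grips with 3 to 60 N. Pads are 18 mm wide; open, the fingers measure 123 mm over their backs; the gripper's body (75 mm by 187 mm) begins 45 mm behind the grasp point.
Start: joints at [-1.196, 0.689, -0.195, 1.565, 0.157, 0.902, -0.215], TCP at [0.209, 0.589, 0.25] pointing down, gripper open.
Joint ranges: [-3.01, 3.01], [-0.46, 2.08], [-1.47, 1.51], [0.13, 2.56], [-1, 4.14], [0.04, 2.09], [-2.66, 2.66]. Speed limits (rad/s): [2.57, 2.57, 3.14, 3.14, 3.14, 3.14, 3.14].

## Interface

Orientations are given as a unit quaternion [x, y, z, w].
In Python, from plant import get_state, snapshot, camera_model, r gives the robot as it stands.
- The arm moves only by the shell command python3 -m inch 'ROWS' [FORCE]. ROWS is text: rows parted by semicolons, each of 7 numbers parted by spaces: the opening, from -1 (shut) to 1 (fully open), then the shift along the tool's x, y, z in m, then the turn, a rotation vector about the tool's x, y, z in rad. A call has 1 to 20 rows; each row shifts and turns the commanded pose from where the row before left it, along the tool's axes as they then stand; what a row does not reach is not made up. A row lasts 1/12 s, in which the tool goes at most 41.7 mm and 7.16 degrees, less where a joint would pass 70% of its speed; a pose out of reach is approached as far as the arm can. A call is refused whole if a number of a shift passes 0.0417 or a number of a turn 0.125, either way. A call with a gripper value outside its range is refused whole. The fingers move at their own pace and stop on an object; FORCE is the grip in N (left out, the last holds). Time passes only in rows, so rows that do not move let the fingers close. It gives the time, the measured TCP pose, the force, the opening and the grip force at its end, in the units of the state.
- get_state(): the state, without advancing time (a new reading comes with each control period).
- snapshot(name): name is "scene" or "top" or "wrist"; returns (picture, depth): 480x640x3 uint8, red, green, blue; 480x640 float32, m along the optical axis (not along the pixel's ray), 0 where there is no reading.
- camera_model(name): a dict with "intrinsics" (3x3 intrinsics, pixels), "view" (4x4, takes a point from world to camera coordinates). Camera axes: x right, y down, z forward; pixel columns grow to the right and rows downward; lengths in m; the calibration is good to about 2 mm. A picture is of the moment at which its call begins: read the wrist's pose just before it. camera_model takes no time and is no camera call; for the wrist camera it gives the pose at the moment of the call.
- r.finish_job(): hands the job in; it is judged then, once.
The state is a dict: "clock": time; "q": joint angles; "qd": joint speeds; "joint_torque": joint torques, N m; "tool_pos": TCP position; "eef_rot": TCP orientation; "contact_force": force on the tool from outside, world axes, zero at the start; "moment": the same for the moment, N m; "opening": opening from 0.0 (shut) to 1.0 (fully open); "finger_force": force on a finger pad.
Only numpy, scipy, OpenCV 4.12 (cv2) and the standard library are available. Lean on these libraries where they do the work, as an engineer would, in place of code of your own. Each camera call takes 0.05 s, during which the arm holds its last target. There are 200 camera calls.

## Working session

There is one attempt and no reset: what is moved stays moved. The work goes in short steps, Python scripts to look and compute and a shell command to move; the robot and the scene stay as the last step left them, time stands still between calls to the robot, and variables do not carry over. Pictures are saved under pics/ and viewed, at most 10 in all, crops included, and the job is handed in when it is done.

```bash
ls; mkdir -p pics; python3 - <<'E'
from plant import get_state, snapshot, camera_model, r
import cv2,numpy as np
s=get_state();print({k:np.round(v,3) for k,v in s.items()})
for n in("scene","top"):
    p,d=snapshot(n);cv2.imwrite(f"pics/{n}0.png",p[...,::-1]);np.save(f"pics/{n}0.npy",d);c=camera_model(n);print(np.round(c["intrinsics"],1),np.round(c["view"],4))
E
```

```text
pics
{'clock': np.float64(0.0), 'q': array([-1.196,  0.69 , -0.195,  1.566,  0.157,  0.902, -0.215]), 'qd': array([-0.   ,  0.001,  0.001,  0.   , -0.001, -0.001, -0.   ]), 'joint_torque': array([-0.0000e+00, -5.2757e+01, -1.2670e+00, -1.5343e+01, -5.3000e-02,
        7.0000e-03,  0.0000e+00]), 'tool_pos': array([0.209, 0.588, 0.249]), 'eef_rot': array([ 0.17 ,  0.986, -0.001, -0.   ]), 'contact_force': array([ 0.805,  0.219, -0.082]), 'moment': array([-0.054,  0.008, -0.052]), 'finger_force': np.float64(0.0), 'opening': np.float64(1.0)}
[[519.7   0.  317.6]
 [  0.  519.7 247.6]
 [  0.    0.    1. ]] [[ 9.036e-01 -4.285e-01 -6.000e-04 -4.003e-01]
 [-2.331e-01 -4.903e-01 -8.398e-01  2.682e-01]
 [ 3.595e-01  7.590e-01 -5.429e-01  5.923e-01]
 [ 0.000e+00  0.000e+00  0.000e+00  1.000e+00]]
[[529.9   0.  324.3]
 [  0.  529.9 232.8]
 [  0.    0.    1. ]] [[-0.0223 -0.9997  0.0046  0.1992]
 [-0.9876  0.0213 -0.1555  0.5387]
 [ 0.1553 -0.008  -0.9878  0.9078]
 [ 0.      0.      0.      1.    ]]
```

View pics/top0.png

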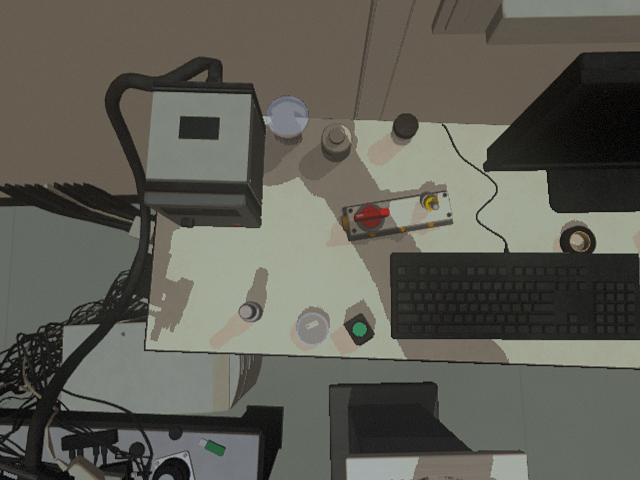

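View pics/scene0.png

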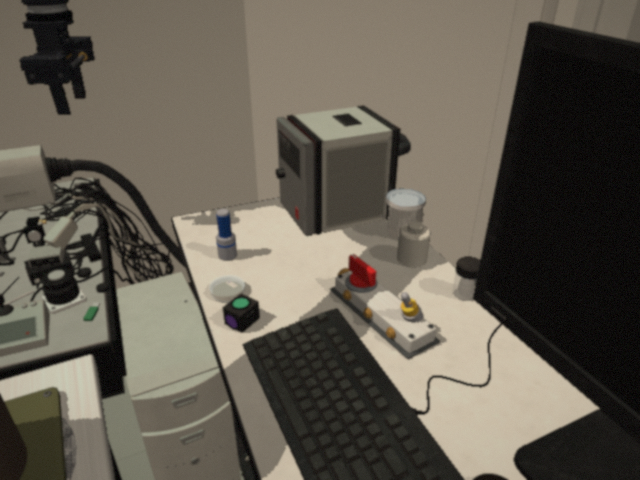

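The top view shows the manifold at about (398,214), with the red handle at (372,215) and the nipple at (430,203). The coupler is at (250,312), the dish at (312,327), the filter cube at (359,328) and the can at (404,125). The scene view shows the coupler at (226,235) and the nipple at (409,306). Next I'll measure positions.

```bash
cat > h.py <<'E'
from plant import get_state, snapshot, camera_model, r
import cv2,numpy as np
from scipy.spatial.transform import Rotation as R
def ray(c,u,v):
    K,V=c["intrinsics"],c["view"]; d=V[:3,:3].T@np.linalg.solve(K,[u,v,1.]); return -V[:3,:3].T@V[:3,3],d
def onplane(c,u,v,z):
    o,d=ray(c,u,v); return o+d*(z-o[2])/d[2]
def pts(c,dep,m):
    v,u=np.nonzero(m&(dep>0)); z=dep[v,u]; P=np.linalg.solve(c["intrinsics"],np.stack([u,v,np.ones(len(u))]))*z
    V=c["view"]; return (V[:3,:3].T@(P-V[:3,3:])).T
def cols(p):
    H=cv2.cvtColor(p,cv2.COLOR_RGB2HSV);h,s,v=[H[...,i].astype(int) for i in range(3)]
    return dict(red=((h<6)|(h>174))&(s>170)&(v>90),yel=(h>20)&(h<32)&(s>150)&(v>90),blue=(h>100)&(h<125)&(s>120)&(v>40))
E
python3 - <<'E'
from h import *
for n in("top","scene"):
    p=cv2.imread(f"pics/{n}0.png")[...,::-1].copy();d=np.load(f"pics/{n}0.npy");c=camera_model(n)
    for k,m in cols(p).items():
        nn,l,st,ce=cv2.connectedComponentsWithStats(m.astype(np.uint8))
        for i in range(1,nn):
            if st[i,4]>15:
                P=pts(c,d,l==i); print(n,k,st[i],ce[i].round(1),np.median(P,0).round(3),P.min(0).round(3),P.max(0).round(3))
    # block top from depth
    if n=="top":
        X=pts(c,d,np.ones(d.shape,bool)).reshape(-1,3)
        s=(X[:,0]>.45)&(X[:,0]<.7)&(X[:,1]<.15)&(X[:,1]>-.15)&(abs(X[:,2]-.03)<.006)
        Q=X[s];print(len(Q),cv2.minAreaRect(Q[:,:2].astype(np.float32)),np.median(Q[:,2]))
        s=(abs(X[:,0]-.38)<.08)&(abs(X[:,1]-.33)<.08)&(X[:,2]>.03);print("coupler",X[s].round(3)[:60:6], np.median(X[s],0))
        for u,v in((250,312),):print(onplane(c,u,v,.05))
        a=cv2.resize(p[170:260,330:470],None,fx=5,fy=5)
        cv2.imwrite("pics/crop.png",a[...,::-1])
E
```

```text
top red [356 206  33  13 198] [373.2 211.9] [0.573 0.102 0.07 ] [0.563 0.075 0.039] [0.59  0.132 0.076]
top yel [425 197  13  13  69] [429.2 202.3] [0.593 0.001 0.059] [ 0.58  -0.014  0.051] [0.601 0.007 0.065]
5679 ((0.5356283783912659, 0.015296787023544312), (0.3716036379337311, 0.1954142153263092), 65.3571548461914) 0.030029193882953272
coupler [[0.425 0.324 0.043]
 [0.423 0.327 0.045]
 [0.423 0.316 0.046]
 [0.421 0.327 0.045]
 [0.421 0.316 0.047]
 [0.418 0.323 0.094]
 [0.419 0.318 0.063]
 [0.419 0.309 0.045]
 [0.417 0.321 0.096]
 [0.417 0.313 0.082]] [0.40670664 0.31612898 0.08393415]
[0.40545081 0.3192583  0.05      ]
scene red [351 257  24  29 209] [366.6 270.6] [0.571 0.082 0.07 ] [0.563 0.071 0.045] [0.578 0.126 0.073]
scene red [350 274  17  13 113] [357.1 280.7] [0.561 0.098 0.042] [0.552 0.084 0.037] [0.571 0.117 0.045]
scene yel [402 300  16  15 107] [409.5 308.5] [ 0.587 -0.012  0.056] [ 0.578 -0.017  0.047] [0.6   0.    0.066]
scene blue [218 216  13  21 207] [224.  226.1] [0.404 0.311 0.071] [0.396 0.306 0.05 ] [0.415 0.318 0.092]
```

View pics/crop.png

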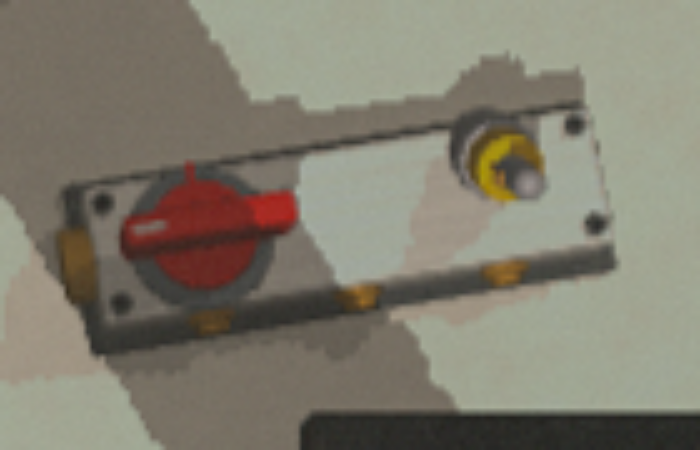

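The crop shows the block's top corners, the bar lying along the block (on), and the nipple leaning towards the robot. I'll compute the block pose from the corners.

```bash
python3 - <<'E'
from h import *
c=camera_model("top")
C=np.array([onplane(c,330+u/5,170+v/5,.03) for u,v in((72,185),(582,105),(613,248),(95,325))])[:,:2]
print(C.round(4), [np.linalg.norm(C[i]-C[(i+1)%4]).round(4) for i in range(4)])
y=(C[0]-C[1]+C[3]-C[2]);a=np.arctan2(y[1],y[0]);m=C.mean(0);y/=np.linalg.norm(y);x=np.array([y[1],-y[0]])
print("c",m,"ydeg",np.degrees(a),"iso",m+.055*y,"nip",m-.055*y)
# checks
print("handle ends",onplane(c,330+122/5,170+230/5,.071),onplane(c,330+297/5,170+207/5,.071))
print("nip pred tip",m-.055*y-x*.043*np.sin(.436), "seen",onplane(c,330+530/5,170+182/5,.083))
s=get_state();p=s["tool_pos"];Rt=R.from_quat(s["eef_rot"]).as_matrix();print(Rt.round(3))
t=np.r_[m+.055*y,.2]; print("delta tool",Rt.T@(t-p))
print("tool y yaw",np.degrees(np.arctan2(Rt[1,1],Rt[0,1])))
E
```

```text
[[ 0.5917  0.1494]
 [ 0.6178 -0.039 ]
 [ 0.5641 -0.0472]
 [ 0.5398  0.1425]] [np.float64(0.1902), np.float64(0.0543), np.float64(0.1913), np.float64(0.0524)]
c [0.57835485 0.0514333 ] ydeg 97.58153045273143 iso [0.57109832 0.1059525 ] nip [ 0.58561138 -0.0030859 ]
handle ends [0.56688623 0.13437117 0.071     ] [0.57375384 0.07294263 0.071     ]
nip pred tip [ 0.56761049 -0.00548182] seen [ 0.57847565 -0.0063626   0.083     ]
[[-0.943  0.334 -0.   ]
 [ 0.334  0.943 -0.002]
 [-0.    -0.002 -1.   ]]
delta tool [-0.50278561 -0.33366408  0.04958278]
tool y yaw 70.47748365508691
```

```bash
python3 -m inch '1 -0.025 -0.0165 0 0 0 0;1 -0.025 -0.0165 0 0 0 0;1 -0.025 -0.0165 0 0 0 0;1 -0.025 -0.0165 0 0 0 0;1 -0.025 -0.0165 0 0 0 0;1 -0.025 -0.0165 0 0 0 0;1 -0.025 -0.0165 0 0 0 0;1 -0.025 -0.0165 0 0 0 0;1 -0.025 -0.0165 0 0 0 0;1 -0.025 -0.0165 0 0 0 0;1 -0.025 -0.0165 0 0 0 0;1 -0.025 -0.0165 0 0 0 0;1 -0.025 -0.0165 0 0 0 0;1 -0.025 -0.0165 0 0 0 0;1 -0.025 -0.0165 0 0 0 0;1 -0.025 -0.0165 0 0 0 0;1 -0.025 -0.0165 0 0 0 0;1 -0.025 -0.0165 0 0 0 0;1 -0.025 -0.0165 0 0 0 0;1 -0.025 -0.0165 0 0 0 0' 20; python3 -c "
from plant import get_state;print(get_state()['q'].round(2))"
```

```text
clock: 1.77
tool_pos: [0.5703, 0.1095, 0.2494]
eef_rot: [0.17, 0.986, -0.0, -0.0]
contact_force: [1.0, 1.0, -0.4]
opening: 0.998
finger_force: 0.0
[-0.11  0.64 -0.26  1.7   0.21  0.83  0.76]
```

```bash
python3 -m inch '1 0 0 0 0 0 0.122;1 0 0 0 0 0 0.122;1 0 0 0 0 0 0.122;1 0 0 0 0 0 0.122;1 0 0 0 0 0 0.122;1 0 0 0 0 0 0.122;1 0 0 0 0 0 0.122;1 0 0 0 0 0 0.122;1 0 0 0 0 0 0.122;1 0 0 0 0 0 0;1 0 0 0 0 0 0'; python3 - <<'E'
from h import *
s=get_state();print(s['q'].round(2));Rt=R.from_quat(s["eef_rot"]).as_matrix();print("tool y yaw",np.degrees(np.arctan2(Rt[1,1],Rt[0,1])))
c=camera_model("wrist");p,d=snapshot("wrist");cv2.imwrite("pics/w1.png",p[...,::-1]);np.save("pics/w1.npy",d);np.savez("pics/w1c.npz",**c)
X=pts(c,d,np.ones(d.shape,bool))
for lo,hi in((.069,.073),(.028,.032)):
    s=(abs(X[:,2]-(lo+hi)/2)<.003)&(X[:,0]>.5)&(X[:,0]<.65)&(X[:,1]<.18)&(X[:,1]>-.08);print(s.sum(),cv2.minAreaRect(X[s,:2].astype(np.float32)) if s.sum()>5 else 0, X[s].min(0) if s.any() else 0,X[s].max(0) if s.any() else 0)
E
```

```text
clock: 2.68
tool_pos: [0.5696, 0.111, 0.2494]
eef_rot: [0.658, 0.753, -0.0, -0.0]
contact_force: [-0.8, -0.7, 0.5]
opening: 0.999
finger_force: 0.0
[-0.31  0.63  0.06  1.71 -0.05  0.8  -0.09]
tool y yaw 7.7707116754198395
783 ((0.5769098401069641, 0.06301750242710114), (0.013306585140526295, 0.147300124168396), 6.259845733642578) [ 0.5624025  -0.0098403   0.06803158] [0.5905728  0.13642263 0.07396311]
5106 ((0.5596168637275696, 0.038616180419921875), (0.11924047023057938, 0.23661310970783234), 0.00822732038795948) [ 0.5000034  -0.07969847  0.02700706] [0.61924241 0.15692462 0.03299307]
```

View pics/w1.png

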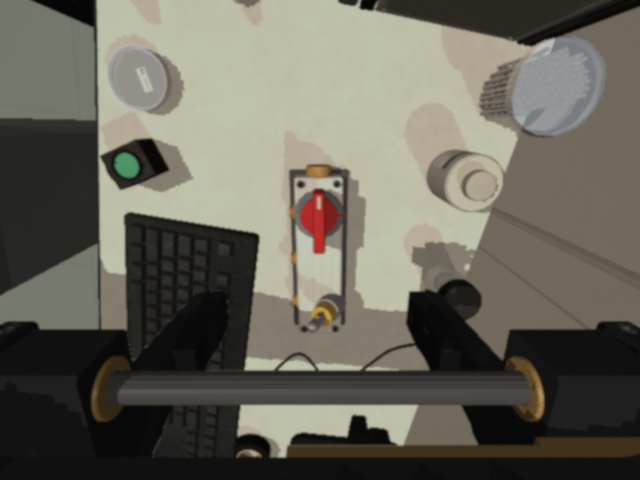

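The wrist view shows the bar from (319,190) to (319,252), the block screws at about (300,184), (337,184), (303,328) and (335,328), and the nipple near (322,315) leaning left. I'll fit the axes from these points.

```bash
python3 - <<'E'
from h import *
c=dict(np.load("pics/w1c.npz"));p=cv2.imread("pics/w1.png")[...,::-1].copy();d=np.load("pics/w1.npy")
S=np.array([onplane(c,u,v,.03)[:2] for u,v in((300,184),(337,184),(335,328),(303,328))]);print("screws",S.round(4),"mean",S.mean(0))
y=S[0]-S[3]+S[1]-S[2];print("ydeg",np.degrees(np.arctan2(y[1],y[0])))
m=cols(p);X=pts(c,d,m["red"]);T=X[X[:,2]>.066];print("bar",cv2.minAreaRect(T[:,:2].astype(np.float32)))
v,u=np.nonzero(m["red"]&(d>0));w=pts(c,d,m["red"])[:,2]>.066
print("bar ray",onplane(c,u[w].mean(),v[w].mean(),.071), "disc z",np.median(X[X[:,2]<.06,2]),"disc box",X[X[:,2]<.05].min(0),X[X[:,2]<.05].max(0))
Y=pts(c,d,m["yel"]&(np.arange(480)[:,None]<340));print("yel",len(Y),np.median(Y,0),Y.min(0),Y.max(0))
a=cv2.resize(p[160:345,270:370],None,fx=3.2,fy=3.2,interpolation=cv2.INTER_CUBIC);cv2.imwrite("pics/w1c.png",a[...,::-1])
E
```

```text
screws [[ 0.5481  0.1351]
 [ 0.5866  0.1404]
 [ 0.6114 -0.0335]
 [ 0.5727 -0.0388]] mean [0.57968277 0.05081773]
ydeg 98.09458201177709
bar ((0.5719456672668457, 0.10690584778785706), (0.01179970521479845, 0.05985786020755768), 7.8450236320495605)
bar ray [0.57159248 0.10692489 0.071     ] disc z 0.0421787973477277 disc box [0.55318038 0.08832018 0.03480376] [0.59766165 0.12443476 0.04420368]
yel 142 [0.59236192 0.0035528  0.05910227] [ 0.58022293 -0.00707396  0.05302273] [0.60132702 0.01002817 0.06385671]
```

View pics/w1c.png

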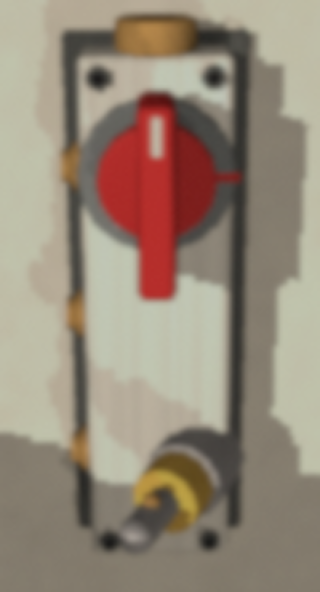

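```bash
python3 -m inch '0.2 -0.0053 0.0017 0.02 0 0 0;0.2 0 0 0.03 0 0 0;0.2 0 0 0.03 0 0 0;0.2 0 0 0.03 0 0 0;0.2 0 0 0.03 0 0 0;0.2 0 0 0.025 0 0 0;0.2 0 0 0.015 0 0 0;0.2 0 0 0.01 0 0 0;0.2 0 0 0 0 0 0;0.2 0 0 0 0 0 0'; python3 -c "
from plant import get_state;print(get_state()['q'].round(2),get_state()['tool_pos'])"
```

```text
clock: 3.57
tool_pos: [0.5724, 0.1059, 0.0598]
eef_rot: [0.659, 0.752, 0.0, -0.0]
contact_force: [1.1, 1.2, 0.1]
opening: 0.6
finger_force: 0.0
[-0.28  0.91  0.03  1.83 -0.06  0.4  -0.07] [0.57239795 0.10592118 0.05982326]
```

```bash
python3 -m inch '-1 0 0 0.002 0 0 0;-1 0 0 0 0 0 0;-1 0 0 0 0 0 0;-1 0 0 0 0 0 0;-1 0 0 0 0 0 0;-1 0 0 0 0 0 0' 30; python3 -m inch '-1 0 0 0 0 0 0.1;-1 0 0 0 0 0 0.1;-1 0 0 0 0 0 0.1;-1 0 0 0 0 0 0.1;-1 0 0 0 0 0 0.1;-1 0 0 0 0 0 0.1;-1 0 0 0 0 0 0.1;-1 0 0 0 0 0 0.1;-1 0 0 0 0 0 0.1;-1 0 0 0 0 0 0.1;-1 0 0 0 0 0 0.1;-1 0 0 0 0 0 0.1;-1 0 0 0 0 0 0.1;-1 0 0 0 0 0 0.1;-1 0 0 0 0 0 0.1;-1 0 0 0 0 0 0.09;-1 0 0 0 0 0 0;-1 0 0 0 0 0 0'
```

```text
clock: 4.07
tool_pos: [0.5724, 0.106, 0.0581]
eef_rot: [0.659, 0.752, 0.0, 0.0]
contact_force: [0.2, -0.5, 0.0]
opening: 0.17
finger_force: 0.0
clock: 5.57
tool_pos: [0.5727, 0.1049, 0.058]
eef_rot: [0.998, 0.058, 0.001, 0.001]
contact_force: [1.1, -3.3, 1.8]
opening: 0.134
finger_force: 30.0
```

```bash
python3 -m inch '0.2 0 0 0 0 0 0;0.2 0 0 0 0 0 0;0.2 0 0 0 0 0 0;0.2 0 0 -0.012 0 0 0;0.2 0 0 -0.025 0 0 0;1 0 0 -0.03 0 0 0;1 0 0 -0.03 0 0 0;1 0 0 -0.03 0 0 0;1 0 0 -0.03 0 0 0;1 0 0 -0.03 0 0 0;1 0 0 0 0 0 0;1 0 0 0 0 0 0'; python3 - <<'E'
from h import *
print(get_state()['q'].round(2))
c=camera_model("wrist");p,d=snapshot("wrist");cv2.imwrite("pics/w2.png",p[...,::-1]);np.save("pics/w2.npy",d);np.savez("pics/w2c.npz",**c)
X=pts(c,d,cols(p)["red"]);T=X[(X[:,2]>.066)&(X[:,2]<.076)];print("bar",cv2.minAreaRect(T[:,:2].astype(np.float32)))
E
```

```text
clock: 6.57
tool_pos: [0.573, 0.1062, 0.247]
eef_rot: [0.998, 0.057, 0.002, -0.001]
contact_force: [-0.5, -0.2, -0.2]
opening: 0.994
finger_force: 0.0
[-0.61  0.71  0.62  1.73 -0.52  0.87 -1.21]
bar ((0.5728543400764465, 0.10531625896692276), (0.05935131758451462, 0.011951816268265247), 8.344021797180176)
```

View pics/w2.png

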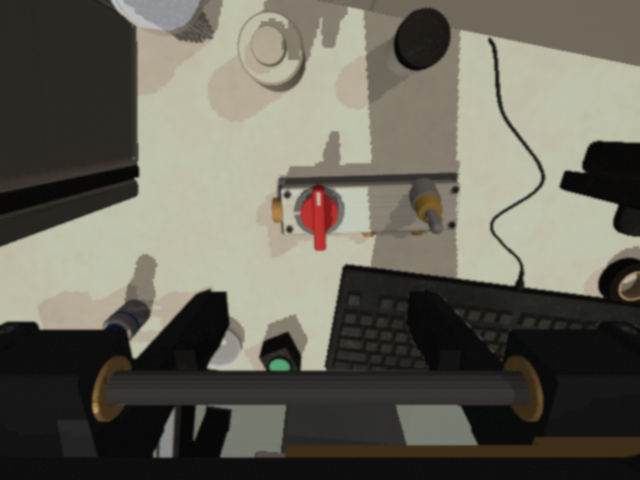

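The view shows the bar now across the block (off), from (319,187) to (319,249), and the nipple running from (424,185) to (436,228). Next I'll go above the coupler.

```bash
python3 -m inch '1 -0.0142 -0.023 0 0 0 0;1 -0.0142 -0.023 0 0 0 0;1 -0.0142 -0.023 0 0 0 0;1 -0.0142 -0.023 0 0 0 0;1 -0.0142 -0.023 0 0 0 0;1 -0.0142 -0.023 0 0 0 0;1 -0.0142 -0.023 0 0 0 0;1 -0.0142 -0.023 0 0 0 0;1 -0.0142 -0.023 0 0 0 0;1 -0.0142 -0.023 0 0 0 0;1 0 0 0 0 0 0;1 0 0 0 0 0 0;1 0 0 0 0 0 0'; python3 - <<'E'
from h import *
s=get_state();print(s['q'].round(2))
Rt=R.from_quat(s["eef_rot"]).as_matrix()
c=camera_model("wrist");p,d=snapshot("wrist");cv2.imwrite("pics/w3.png",p[...,::-1])
X=pts(c,d,np.ones(d.shape,bool));n=np.linalg.norm(X[:,:2]-[.405,.317],axis=1)<.04
for lo,hi in((.09,.1),(.04,.05)):
    T=X[n&(X[:,2]>lo)&(X[:,2]<hi)];print(len(T),cv2.minEnclosingCircle(T[:,:2].astype(np.float32)),np.median(T,0))
T=X[n&(X[:,2]>.09)&(X[:,2]<.1)]
xy=np.array(cv2.minEnclosingCircle(T[:,:2].astype(np.float32))[0])
print("tool delta",Rt.T@(np.r_[xy,.25]-s["tool_pos"]))
# scene view cross check
p0=cv2.imread("pics/scene0.png")[...,::-1].copy();cs=camera_model("scene");m=cols(p0)["blue"].copy();m[:,300:]=0;m[:200]=0;m[260:]=0
v,u=np.nonzero(m);print("scene handle mid",onplane(cs,u.mean(),v.mean(),.07))
E
```

```text
clock: 7.7
tool_pos: [0.4049, 0.3177, 0.244]
eef_rot: [0.998, 0.056, -0.001, 0.001]
contact_force: [-0.2, -0.7, 0.4]
opening: 1.0
finger_force: 0.0
[-1.16  0.65  0.68  1.93 -0.57  0.77 -1.61]
589 ((0.40704870223999023, 0.3223738670349121), 0.012349988333880901) [0.40808348 0.32266153 0.09579853]
378 ((0.40701666474342346, 0.3223591446876526), 0.018087323755025864) [0.41648726 0.32395084 0.04557383]
tool delta [ 0.00262906 -0.00443367 -0.0060574 ]
scene handle mid [0.40479326 0.31375774 0.07      ]
```

```bash
python3 -m inch '1 0.0026 -0.0044 0.02 0 0 0;1 0 0 0.03 0 0 0;1 0 0 0.03 0 0 0;1 0 0 0.03 0 0 0;1 0 0 0.025 0 0 0;1 0 0 0.02 0 0 0;1 0 0 0.015 0 0 0;1 0 0 0.011 0 0 0;1 0 0 0 0 0 0;1 0 0 0 0 0 0' 55; python3 -m inch '-1 0 0 0 0 0 0;-1 0 0 0 0 0 0;-1 0 0 0 0 0 0;-1 0 0 0 0 0 0;-1 0 0 0 0 0 0;-1 0 0 0 0 0 0;-1 0 0 0 0 0 0;-1 0 0 0 0 0 0;-1 0 0 0 0 0 0'
```

```text
clock: 8.58
tool_pos: [0.408, 0.3218, 0.0634]
eef_rot: [0.998, 0.055, -0.0, 0.001]
contact_force: [0.2, 0.6, 0.1]
opening: 1.002
finger_force: 0.0
clock: 9.33
tool_pos: [0.4073, 0.3232, 0.0637]
eef_rot: [0.998, 0.056, 0.0, -0.0]
contact_force: [-0.2, 0.5, -0.1]
opening: 0.341
finger_force: 0.0
```

```bash
python3 -m inch '-1 0 0 0 0 0 0;-1 0 0 0 0 0 0;-1 0 0 0 0 0 0;-1 0 0 -0.01 0 0 0;-1 0 0 -0.03 0 0 0;-1 0 0 -0.03 0 0 0;-1 0 0 -0.03 0 0 0;-1 0 0 -0.03 0 0 0;-1 0 0 -0.03 0 0 0;-1 0 0 -0.03 0 0 0;-1 0 0 0 0 0 0'; python3 - <<'E'
from h import *
print(get_state()['q'].round(2))
P=[]
for n,(u,v) in(("w1",(292,285)),("w2",(400,170))):
    c=dict(np.load(f"pics/{n}c.npz"));p=cv2.imread(f"pics/{n}.png");d=np.load(f"pics/{n}.npy")
    P.append(cv2.resize(p[v:v+60,u:u+60],None,fx=6.5,fy=6.5,interpolation=cv2.INTER_CUBIC))
    X=pts(c,d,np.ones(d.shape,bool));q=(abs(X[:,0]-.58)<.04)&(abs(X[:,1]+.003)<.03)&(X[:,2]>.04)&(X[:,2]<.1)
    T=X[q];Z=T[:,2];print(n,len(T),Z.max())
    for a in range(45,95,5):
        k=(Z>a/1e3)&(Z<=a/1e3+.005)
        if k.any():print(a,k.sum(),T[k].mean(0).round(4),T[k,:2].min(0).round(3),T[k,:2].max(0).round(3))
cv2.imwrite("pics/nip.png",np.hstack(P))
E
```

```text
clock: 10.25
tool_pos: [0.41, 0.3238, 0.2592]
eef_rot: [0.998, 0.056, 0.004, -0.003]
contact_force: [1.4, 0.5, -1.2]
opening: 0.26
finger_force: 55.0
[-1.17  0.64  0.71  1.9  -0.56  0.81 -1.62]
w1 753 0.084644823640626
45 117 [0.6021 0.0055 0.0477] [ 0.584 -0.012] [0.611 0.013]
50 98 [0.5926 0.0034 0.0528] [ 0.579 -0.008] [0.609 0.01 ]
55 137 [0.5923 0.0036 0.0578] [ 0.582 -0.012] [0.604 0.011]
60 105 [ 0.5962 -0.0009  0.0616] [ 0.586 -0.012] [0.602 0.009]
65 45 [0.5871 0.0015 0.0681] [ 0.579 -0.006] [0.593 0.006]
70 41 [5.846e-01 5.000e-04 7.230e-02] [ 0.576 -0.01 ] [0.59  0.005]
75 46 [ 5.819e-01 -2.000e-04  7.760e-02] [ 0.575 -0.007] [0.588 0.002]
80 78 [ 0.5803 -0.0028  0.0823] [ 0.575 -0.009] [0.586 0.002]
w2 1069 0.08568704097485849
45 179 [0.6047 0.0018 0.0476] [ 0.589 -0.014] [0.611 0.012]
50 107 [0.5994 0.0026 0.0526] [ 0.58  -0.011] [0.61 0.01]
55 195 [ 5.939e-01 -2.000e-04  5.770e-02] [ 0.581 -0.015] [0.604 0.009]
60 168 [ 0.5958 -0.0015  0.0616] [ 0.586 -0.013] [0.602 0.008]
65 73 [ 0.588  -0.0014  0.068 ] [ 0.581 -0.012] [0.593 0.005]
70 54 [ 0.5867 -0.002   0.0722] [ 0.579 -0.011] [0.59  0.004]
75 66 [ 0.584  -0.002   0.0776] [ 0.576 -0.01 ] [0.589 0.002]
80 99 [ 0.5806 -0.0039  0.0823] [ 0.575 -0.009] [0.585 0.001]
85 1 [ 0.5806 -0.0026  0.0857] [ 0.581 -0.003] [ 0.581 -0.003]
```

View pics/nip.png

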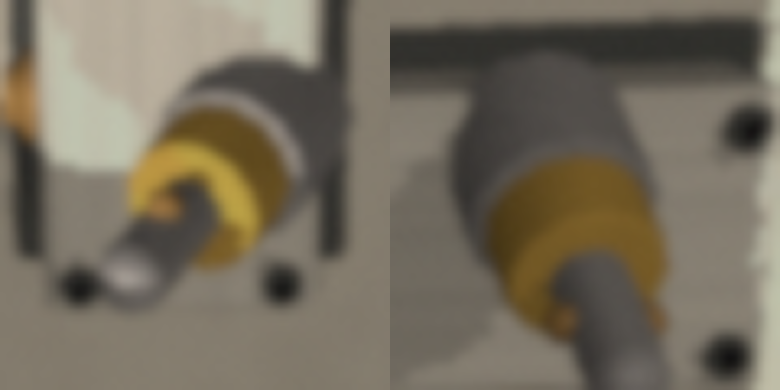

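The zoomed crops show the nipple tip at (130,280) in the left panel and the balls just above the collar. Depth puts the tip at about (0.580,-0.004,0.083). Before going there I'll check monitor clearance and work out the tilted target in tool rows.

```bash
cat >> h.py <<'E'
N=np.array([.598,-.002,.044]);A=np.array([-.4184,-.0596,.9063]);L=.0637
def plan(zm,N=N,A=A):
    s=get_state();Rt=R.from_quat(s["eef_rot"]);z=Rt.as_matrix()[:,2];c=np.cross(z,-A)
    n=np.linalg.norm(c);rv=c/n*np.arctan2(n,z@-A) if n>1e-9 else c
    t=N+A*(zm+L);M=Rt.as_matrix()
    print("mouth at nipple",mouth(N,A).round(4),"target",t.round(4),"d tool",(M.T@(t-s["tool_pos"])).round(4),"rotvec tool",(M.T@rv).round(4))
def mouth(N=N,A=A):
    s=get_state();M=R.from_quat(s["eef_rot"]).as_matrix();m=s["tool_pos"]+M[:,2]*L-N
    X=np.cross([-.141,.990,0],A);return np.array([m@X,m@[-.141,.990,0],m@A])
E
python3 - <<'E'
from h import *
d=np.load("pics/top0.npy");c=camera_model("top");X=pts(c,d,np.ones(d.shape,bool))
q=(X[:,2]>.12)&(X[:,0]>.3)&(X[:,1]<.2);T=X[q];print(len(T),T.min(0),T.max(0))
print(T[T[:,1].argmax()],T[T[:,0].argmin()])
plan(.12)
E
```

```text
32676 [ 0.62967205 -0.35621779  0.12000376] [0.833063   0.19995701 0.45759256]
[0.82887313 0.19995701 0.17383471] [ 0.62967205 -0.14044869  0.45159184]
mouth at nipple [-0.0626  0.3494  0.1963] target [ 0.5211 -0.0129  0.2105] d tool [0.0724 0.3473 0.0477] rotvec tool [ 0.0084  0.4279 -0.    ]
```

```bash
python3 -m inch '-1 0.0052 0.0248 0 0 0 0;-1 0.0052 0.0248 0 0 0 0;-1 0.0052 0.0248 0 0 0 0;-1 0.0052 0.0248 0 0 0 0;-1 0.0052 0.0248 0 0 0 0;-1 0.0052 0.0248 0 0 0 0;-1 0.0052 0.0248 0 0 0 0;-1 0.0052 0.0248 0 0 0 0;-1 0.0052 0.0248 0 0 0 0;-1 0.0052 0.0248 0 0 0 0;-1 0.0052 0.0248 0 0 0 0;-1 0.0052 0.0248 0 0 0 0;-1 0.0052 0.0248 0 0 0 0;-1 0.0052 0.0248 0 0 0 0;-1 0 0 0 0.002 0.107 0;-1 0 0 0 0.002 0.107 0;-1 0 0 0 0.002 0.107 0;-1 0 0 0 0.002 0.107 0;-1 0 0 0 0 0 0;-1 0 0 0 0 0 0'; python3 - <<'E'
from h import *
print(get_state()['q'].round(2));plan(.065)
c=camera_model("wrist");p,d=snapshot("wrist");cv2.imwrite("pics/w4.png",p[...,::-1]);np.save("pics/w4.npy",d);np.savez("pics/w4c.npz",**c)
E
```

```text
clock: 11.92
tool_pos: [0.5207, -0.0119, 0.253]
eef_rot: [0.981, 0.055, 0.187, -0.02]
contact_force: [0.3, -0.6, -1.2]
opening: 0.261
finger_force: 55.0
[-0.13  0.46  0.13  2.22 -0.9   0.14 -0.6 ]
mouth at nipple [0.0141 0.0016 0.1587] target [ 0.5442 -0.0097  0.1606] d tool [-0.0123  0.0022  0.0945] rotvec tool [-0.0062  0.0574 -0.    ]
```

View pics/w4.png

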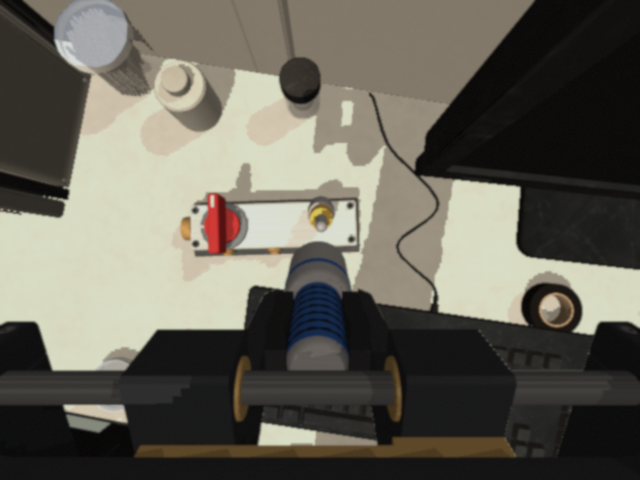

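The view shows the coupler held upright in the gripper at (318,300) and the nipple at (320,215), both near the same column. But j5 is near its limit (-0.9) and j6 near its low stop, so the wrist has to swing round to its other branch. First I'll yaw anticlockwise.

```bash
python3 -m inch '-1 0 0 0 0 0 -0.105;-1 0 0 0 0 0 -0.105;-1 0 0 0 0 0 -0.105;-1 0 0 0 0 0 -0.105;-1 0 0 0 0 0 -0.105;-1 0 0 0 0 0 -0.105;-1 0 0 0 0 0 -0.105;-1 0 0 0 0 0 -0.105;-1 0 0 0 0 0 -0.105;-1 0 0 0 0 0 -0.105;-1 0 0 0 0 0 -0.105;-1 0 0 0 0 0 -0.105;-1 0 0 0 0 0 -0.105;-1 0 0 0 0 0 -0.105;-1 0 0 0 0 0 -0.105;-1 0 0 0 0 0 0;-1 0 0 0 0 0 0'; cat >> h.py <<'E'
def aim(dx,dy):
    "tool rotvec to lean tool z to (dx,dy,-1) in world"
    s=get_state();M=R.from_quat(s["eef_rot"]).as_matrix();g=np.array([dx,dy,-1.]);g/=np.linalg.norm(g)
    c=np.cross(M[:,2],g);n=np.linalg.norm(c);rv=c/n*np.arctan2(n,M[:,2]@g)
    print("q",s["q"].round(2),"z",M[:,2].round(3),"x yaw",np.degrees(np.arctan2(M[1,0],M[0,0])).round(1),"rot",(M.T@rv).round(3))
E
python3 - <<'E'
from h import *
aim(.2,-.4);plan(.12)
E
```

```text
clock: 13.38
tool_pos: [0.5226, -0.0115, 0.2529]
eef_rot: [0.653, 0.734, 0.146, 0.12]
contact_force: [-0.3, 0.2, -1.7]
opening: 0.264
finger_force: 55.0
q [-0.01  0.46 -0.05  2.21 -0.16  0.1   0.23] z [ 0.367  0.056 -0.929] x yaw 96.8 rot [ 0.216 -0.411 -0.   ]
mouth at nipple [0.0159 0.0014 0.1578] target [ 0.5211 -0.0129  0.2105] d tool [-0.0018 -0.0173  0.0387] rotvec tool [-0.0562 -0.0027 -0.    ]
```

```bash
python3 -m inch '-1 0 0 0 0.054 -0.103 0;-1 0 0 0 0.054 -0.103 0;-1 0 0 0 0.054 -0.103 0;-1 0 0 0 0.054 -0.103 0;-1 0 0 0 0 0 0'; python3 - <<'E'
from h import *
aim(.5,-.4);plan(.07)
E
```

```text
clock: 13.8
tool_pos: [0.5243, -0.0029, 0.2471]
eef_rot: [0.668, 0.724, -0.008, 0.172]
contact_force: [1.6, 1.9, -2.6]
opening: 0.266
finger_force: 55.0
q [-0.62  0.58  0.58  2.11 -0.08  0.33 -0.  ] z [ 0.238 -0.241 -0.941] x yaw 92.9 rot [-0.19  -0.128  0.   ]
mouth at nipple [ 0.0059 -0.0078  0.1552] target [ 0.5421 -0.01    0.1652] d tool [ 0.0136 -0.0014  0.083 ] rotvec tool [-0.2191  0.2776 -0.    ]
```

```bash
python3 -m inch '-1 0 0 0 -0.03 -0.1 0;-1 0 0 0 -0.03 -0.1 0;-1 0 0 0 -0.03 -0.1 0;-1 0 0 0 -0.06 -0.03 0;-1 0 0 0 -0.06 -0.03 0;-1 0 0 0 -0.06 -0.03 0;-1 0 0 0 0 0 0;-1 0 0 0 0 0 0'; python3 - <<'E'
from h import *
aim(.6,-.4);plan(.07)
E
```

```text
clock: 14.47
tool_pos: [0.5286, 0.0004, 0.2585]
eef_rot: [0.629, 0.676, -0.056, 0.378]
contact_force: [-0.0, -0.8, -2.0]
opening: 0.263
finger_force: 55.0
q [-1.09  0.88  1.05  2.26  0.15  0.04 -0.44] z [ 0.442 -0.551 -0.708] x yaw 84.5 rot [-0.045  0.25   0.   ]
mouth at nipple [ 0.0304 -0.0266  0.1727] target [ 0.5421 -0.01    0.1652] d tool [ 0.0469 -0.0275  0.0777] rotvec tool [-0.024  0.654 -0.   ]
```

```bash
python3 -m inch '-1 0 0 0 0 0 -0.12;-1 0 0 0 0 0 -0.12;-1 0 0 0 0 0 -0.12;-1 0 0 0 0 0 -0.12;-1 0 0 0 0 0 -0.12;-1 0 0 0 0 0 -0.12;-1 0 0 0 0 0 -0.12;-1 0 0 0 0 0 -0.12;-1 0 0 0 0 0 -0.12;-1 0 0 0 0 0 -0.12;-1 0 0 0 0 0 -0.12;-1 0 0 0 0 0 -0.12;-1 0 0 0 0 0 -0.12;-1 0 0 0 0 0 -0.12;-1 0 0 0 0 0 -0.12;-1 0 0 0 0 0 -0.12;-1 0 0 0 0 0 -0.12;-1 0 0 0 0 0 -0.12;-1 0 0 0 0 0 -0.12;-1 0 0 0 0 0 0'; python3 - <<'E'
from h import *
aim(.46,.066);plan(.1)
E
```

```text
clock: 16.13
tool_pos: [0.5282, -0.0014, 0.2588]
eef_rot: [-0.351, 0.855, -0.366, 0.107]
contact_force: [0.0, 0.3, -1.6]
opening: 0.264
finger_force: 55.0
q [-1.02  0.79  0.88  2.26  1.24  0.17  0.74] z [ 0.44  -0.551 -0.71 ] x yaw -137.1 rot [-0.48  -0.443  0.   ]
mouth at nipple [ 0.0297 -0.0283  0.1732] target [ 0.5295 -0.0118  0.1924] d tool [0.0011 0.0408 0.0534] rotvec tool [-0.4789 -0.4442 -0.    ]
```

```bash
python3 -m inch '-1 0 0 0 0 0 -0.12;-1 0 0 0 0 0 -0.12;-1 0 0 0 0 0 -0.12;-1 0 0 0 0 0 -0.12;-1 0 0 0 0 0 -0.12;-1 0 0 0 0 0 -0.12;-1 0 0 0 0 0 -0.12;-1 0 0 0 0 0 -0.12;-1 0 0 0 0 0 -0.12;-1 0 0 0 0 0 -0.12;-1 0 0 0 0 0 0'; python3 - <<'E'
from h import *
aim(.8,-.25);plan(.1)
E
```

```text
clock: 17.05
tool_pos: [0.5277, -0.0014, 0.2585]
eef_rot: [0.772, -0.509, 0.362, 0.119]
contact_force: [0.2, -0.5, -2.3]
opening: 0.265
finger_force: 55.0
q [-0.91  0.71  0.65  2.25  1.36  0.36  1.81] z [ 0.439 -0.552 -0.709] x yaw -72.6 rot [ 0.314 -0.26   0.   ]
mouth at nipple [ 0.0291 -0.0282  0.1732] target [ 0.5295 -0.0118  0.1924] d tool [-0.0373  0.0154  0.0534] rotvec tool [ 0.2403 -0.6086 -0.    ]
```

```bash
python3 -m inch '-1 0 0 0 0.078 -0.065 0;-1 0 0 0 0.078 -0.065 0;-1 0 0 0 0.078 -0.065 0;-1 0 0 0 0.078 -0.065 0;-1 0 0 0 0 0 0;-1 0 0 0 0 0 0'; python3 - <<'E'
from h import *
aim(.7,.05);plan(.09)
E
```

```text
clock: 17.55
tool_pos: [0.5287, -0.0095, 0.2585]
eef_rot: [0.802, -0.483, 0.351, 0.017]
contact_force: [0.7, 0.7, -2.3]
opening: 0.268
finger_force: 55.0
q [-0.65  0.57  0.38  2.38  2.09  0.43  1.21] z [ 0.547 -0.367 -0.753] x yaw -69.4 rot [ 0.224 -0.352  0.   ]
mouth at nipple [ 0.0355 -0.0257  0.1672] target [ 0.5337 -0.0112  0.1833] d tool [-0.0409  0.0204  0.0599] rotvec tool [ 0.0811 -0.4686 -0.    ]
```

```bash
python3 -m inch '-1 0 0 0 0.056 -0.088 0;-1 0 0 0 0.056 -0.088 0;-1 0 0 0 0.056 -0.088 0;-1 0 0 0 0.056 -0.088 0;-1 0 0 0 0 0 0;-1 0 0 0 0 0 0'; python3 - <<'E'
from h import *
aim(.55,.066);plan(.09)
E
```

```text
clock: 18.05
tool_pos: [0.5305, -0.0097, 0.2551]
eef_rot: [0.843, -0.446, 0.272, -0.125]
contact_force: [-0.3, 0.5, -1.6]
opening: 0.262
finger_force: 55.0
q [-0.05  0.48 -0.11  2.4   2.68  0.37  0.94] z [ 0.571 -0.031 -0.821] x yaw -61.0 rot [-0.035 -0.133  0.   ]
mouth at nipple [ 0.0379 -0.0052  0.1576] target [ 0.5337 -0.0112  0.1833] d tool [-0.0222  0.0312  0.0608] rotvec tool [-0.0916 -0.1746 -0.    ]
```

```bash
python3 -m inch '-1 -0.0055 0.0078 0.0152 0 0 0;-1 -0.0055 0.0078 0.0152 0 0 0;-1 -0.0055 0.0078 0.0152 0 0 0;-1 -0.0055 0.0078 0.0152 0 0 0;-1 0 0 0 -0.046 -0.087 0;-1 0 0 0 -0.046 -0.087 0;-1 0 0 0 0 0 0;-1 0 0 0 0 0 0;-1 0 0 0 0 0 0'; python3 - <<'E'
from h import *
aim(.46,.066);plan(.06)
c=camera_model("wrist");p,d=snapshot("wrist");cv2.imwrite("pics/w5.png",p[...,::-1]);np.save("pics/w5.npy",d);np.savez("pics/w5c.npz",**c)
E
```

```text
clock: 18.8
tool_pos: [0.5338, -0.0061, 0.1831]
eef_rot: [0.868, -0.441, 0.189, -0.126]
contact_force: [-0.6, 0.1, -1.6]
opening: 0.263
finger_force: 55.0
q [ 0.07  0.62 -0.2   2.32  2.79  0.27  0.92] z [ 0.439  0.053 -0.897] x yaw -56.4 rot [-0.015 -0.02  -0.   ]
mouth at nipple [0.002  0.0044 0.0895] target [ 0.5462 -0.0094  0.1561] d tool [0.0036 0.0033 0.0295] rotvec tool [-0.0141 -0.0188 -0.    ]
```

View pics/w5.png

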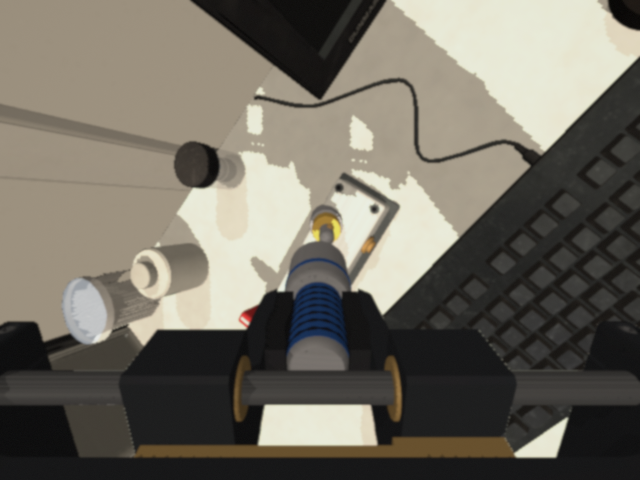

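The view shows the coupler axis from (317,350) to (318,262), with the nipple ahead at (326,228). I'll check the projected predictions against these.

```bash
python3 - <<'E'
from h import *
c=dict(np.load("pics/w5c.npz"));d=np.load("pics/w5.npy");p=cv2.imread("pics/w5.png")[...,::-1].copy()
def pr(P):
    q=c["view"]@np.r_[P,1];q=c["intrinsics"]@q[:3];return (q[:2]/q[2]).round(1)
for z in(0,.015,.03,.043):print("nip",z,pr(N+A*z))
s=get_state();M=R.from_quat(s["eef_rot"]).as_matrix();t=s["tool_pos"]
for z in(-.03,0,.03,.0637):print("axis",z,pr(t+M[:,2]*z))
m=cols(p)["yel"].copy();m[:200]=0;m[260:]=0;m[:,:290]=0;m[:,345:]=0
Y=pts(c,d,m);print("yel",len(Y),Y.mean(0).round(4),"in nipple:",[((Y-N)@k).round(4).min().item() for k in(np.cross([-.141,.99,0],A),[-.141,.99,0],A)],[((Y-N)@k).round(4).max().item() for k in(np.cross([-.141,.99,0],A),[-.141,.99,0],A)])
# held coupler surface in tool frame
X=pts(c,d,np.ones(d.shape,bool));Q=(X-t)@M;k=(abs(Q[:,0])<.03)&(abs(Q[:,1])<.021)&(Q[:,2]>-.04)&(Q[:,2]<.075);Q=Q[k]
for a in np.arange(-.04,.075,.01):
    T=Q[(Q[:,2]>a)&(Q[:,2]<=a+.01)]
    if len(T)>5:print(a.round(3),len(T),T.min(0).round(4),T.max(0).round(4))
v,u=np.nonzero(m);print("yel px",u.min(),u.max(),v.min(),v.max())
E
```

```text
nip 0 [323.6 223.5]
nip 0.015 [323.6 228.1]
nip 0.03 [323.7 233.1]
nip 0.043 [323.7 238. ]
axis -0.03 [319.6 362. ]
axis 0 [319.3 318.7]
axis 0.03 [319.1 288.9]
axis 0.0637 [318.9 264.7]
yel 62 [ 0.5899 -0.0084  0.0592] in nipple: [-0.0121, -0.012, 0.0138] [0.0077, 0.0078, 0.0288]
-0.04 3076 [-0.003 -0.021 -0.04 ] [ 0.0114  0.021  -0.03  ]
-0.03 1667 [-0.0037 -0.021  -0.03  ] [ 0.0118  0.021  -0.02  ]
-0.02 1485 [-0.0038 -0.021  -0.02  ] [ 0.012  0.021 -0.01 ]
-0.01 1193 [ 0.0001 -0.021  -0.01  ] [ 0.0121  0.021  -0.    ]
0.0 927 [ 0.0023 -0.021   0.    ] [0.0117 0.0209 0.01  ]
0.01 1154 [ 0.0008 -0.0208  0.01  ] [0.0169 0.021  0.02  ]
0.02 558 [ 0.0006 -0.0184  0.02  ] [0.0175 0.0173 0.03  ]
0.03 350 [ 0.0011 -0.0185  0.03  ] [0.0175 0.0174 0.04  ]
0.04 326 [ 0.0041 -0.0177  0.04  ] [0.0175 0.0165 0.05  ]
0.05 292 [ 0.0033 -0.0179  0.05  ] [0.0173 0.0163 0.0599]
0.06 64 [ 0.0025 -0.0181  0.06  ] [0.0171 0.0164 0.063 ]
yel px 313 337 218 237
```

```bash
sed -i 's/N=np.array(\[.598,-.002,.044\])/N=np.array([.5973,-.0026,.044])/' h.py; python3 -m inch '-1 0.0018 0.0022 0.015 -0.007 -0.01 0;-1 0.0018 0.0022 0.012 -0.007 -0.01 0;-1 0 0 0 0 0 0;-1 0 0 0 0 0 0;-1 0 0 0 0 0 0'; python3 - <<'E'
from h import *
plan(.045);print(get_state()['q'].round(2))
E
```

```text
clock: 19.27
tool_pos: [0.5434, -0.0114, 0.1583]
eef_rot: [0.871, -0.442, 0.176, -0.125]
contact_force: [-0.3, -0.1, -2.3]
opening: 0.262
finger_force: 55.0
mouth at nipple [-0.0013 -0.001   0.063 ] target [ 0.5518 -0.0091  0.1425] d tool [-0.0004 -0.0016  0.018 ] rotvec tool [0.0007 0.0032 0.    ]
[ 0.1   0.68 -0.21  2.29  2.81  0.27  0.93]
```

Aligned. Now the approach, down to mouth at about z=0.030.

```bash
python3 -m inch '-1 -0.0004 -0.0014 0.008 0 0 0;-1 0 0 0.008 0 0.003 0;-1 0 0 0.006 0 0 0;-1 0 0 0.005 0 0 0;-1 0 0 0.005 0 0 0;-1 0 0 0 0 0 0;-1 0 0 0 0 0 0;-1 0 0 0 0 0 0'; python3 - <<'E'
from h import *
plan(.02);s=get_state();print(s['contact_force'].round(1),s['moment'].round(2),s['q'].round(2))
E
```

```text
clock: 19.93
tool_pos: [0.5581, -0.009, 0.1296]
eef_rot: [0.87, -0.443, 0.177, -0.124]
contact_force: [-1.0, 0.9, -1.9]
opening: 0.265
finger_force: 55.0
mouth at nipple [ 0.0001 -0.0008  0.0306] target [ 0.5623 -0.0076  0.1199] d tool [-0.0008 -0.0002  0.0106] rotvec tool [ 0.0007  0.0002 -0.    ]
[-1.   0.9 -1.9] [-0.08  0.79  0.03] [ 0.09  0.75 -0.21  2.27  2.82  0.32  0.93]
```

```bash
python3 -m inch '-1 -0.0004 0 0.003 0 0 0;-1 0 0 0.003 0 0 0;-1 0 0 0.003 0 0 0;-1 0 0 0.003 0 0 0;-1 0 0 0.002 0 0 0;-1 0 0 0.002 0 0 0;-1 0 0 0 0 0 0;-1 0 0 0 0 0 0;-1 0 0 0 0 0 0' 60; python3 - <<'E'
from h import *
plan(.008);s=get_state();F=s['contact_force'];print(F.round(1),"axial",F@A,s['moment'].round(2))
E
```

```text
clock: 20.68
tool_pos: [0.5647, -0.0079, 0.1152]
eef_rot: [0.87, -0.443, 0.177, -0.124]
contact_force: [-1.8, -1.2, 2.4]
opening: 0.261
finger_force: 60.0
mouth at nipple [ 0.0002 -0.0007  0.0148] target [ 0.5673 -0.0069  0.109 ] d tool [-0.0006 -0.0001  0.0068] rotvec tool [ 0.0004 -0.0003 -0.    ]
[-1.8 -1.2  2.4] axial 3.0367694812630366 [-0.27  0.9  -0.06]
```

```bash
python3 -m inch '-1 -0.0002 0 0.002 0 0 0;-1 0 0 0.002 0 0 0;-1 0 0 0.002 0 0 0;-1 0 0 0.001 0 0 0;-1 0 0 0 0 0 0;-1 0 0 0 0 0 0;-1 0 0 0 0 0 0;-1 0 0 0 0 0 0'; python3 - <<'E'
from h import *
plan(.008);s=get_state();F=s['contact_force'];print(F.round(1),"axial",F@A,s['moment'].round(2))
E
```

```text
clock: 21.35
tool_pos: [0.5674, -0.0074, 0.1091]
eef_rot: [0.87, -0.443, 0.177, -0.124]
contact_force: [-5.0, -2.4, 8.4]
opening: 0.262
finger_force: 60.0
mouth at nipple [ 0.0001 -0.0006  0.0081] target [ 0.5673 -0.0069  0.109 ] d tool [-0.0005 -0.0002  0.0001] rotvec tool [ 0.0003 -0.0007  0.    ]
[-5.  -2.4  8.4] axial 9.849507193840651 [-0.28  0.87 -0.14]
```

```bash
python3 - <<'E'
from h import *
s=get_state();M=R.from_quat(s["eef_rot"]).as_matrix();t=s["tool_pos"];c=camera_model("wrist");p,d=snapshot("wrist");cv2.imwrite("pics/w6.png",p[...,::-1])
X=pts(c,d,np.ones(d.shape,bool));Q=(X-t)@M;k=(abs(Q[:,0])<.03)&(abs(Q[:,1])<.021);Q=Q[k]
for a in np.arange(.004,.08,.004):
    T=Q[(Q[:,2]>a)&(Q[:,2]<=a+.004)&(abs(Q[:,1])<.004)]
    if len(T):print(a.round(3),len(T),T[:,0].max().round(4))
cv2.imwrite("pics/w6c.png",cv2.resize(p[160:340,230:410],None,fx=3,fy=3)[...,::-1])
E
```

```text
0.004 64 0.0117
0.008 72 0.0114
0.012 55 0.0144
0.016 226 0.0169
0.02 51 0.0169
0.024 46 0.0169
0.028 52 0.0173
0.032 30 0.0169
0.036 41 0.017
0.04 38 0.017
0.044 37 0.017
0.048 29 0.0167
0.052 30 0.017
0.056 26 0.017
0.06 14 0.0168
0.064 1 0.0154
0.072 13 0.013
0.076 27 0.013
```

View pics/w6c.png

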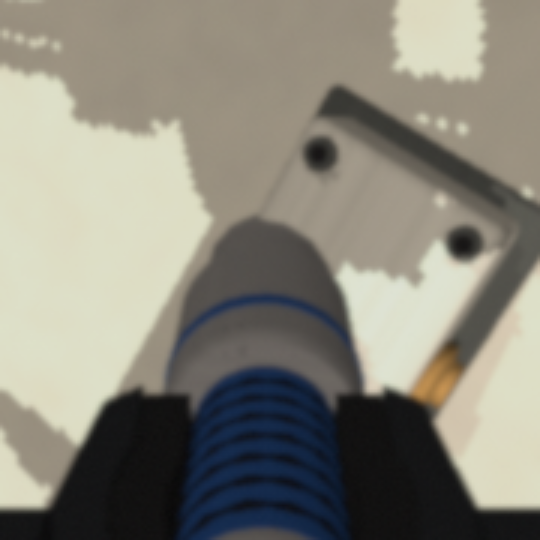

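The crop shows the coupler seated squarely over the nipple, covering the collar. The mouth is still about 64 mm ahead of the TCP, so it hasn't slipped in the grip. Position and force put the collar 6 to 7 mm down, so I'm handing in.

```bash
python3 -c "
from plant import r;print(r.finish_job())"
```

```text
the job is handed in; nothing more can be done
None
```

The job is handed in, though no verdict came back: the isolator is turned to off, the coupler is pushed down over the nipple, and the arm is still gripping it with the yellow collar about 6–7 mm down of 8 (by tool position and wrist force).

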